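Steady a rocking bench scale and set a cup on it

TASK

The bench scale rocks, because the screw foot on its ear hangs clear of the worktop. Turn the black knob above that foot clockwise (seen from above) until the scale stands firmly on all four feet, without jacking the others off the worktop. Then set the small espresso cup gently and upright in the middle of the scale's round pan; do not push the scale about or knock anything over.

Things in the scene. Friction and masses are not known exactly. Their poses are not given: they have to be found in the camera images.
- scale: Loose white bench scale, about 3.5 kg, chassis 180 (x) x 200 (y) x 38 mm, its top 64 mm above the worktop; console on its near (-x) edge. Origin: centre of the chassis, at worktop level; x to its far side, y to its left. From its near right corner a cast ear reaches to the screw foot, whose axis is at (-98, -110) mm.
- knob_grip (a point): Centre of the black fluted knob of the screw foot: 54 mm in diameter, 30 mm high (76 to 106 mm above the worktop), on a vertical axis, point half-way up. Under it only a 26 mm collar, down to the ear's top at 58 mm (the ear is 40 mm wide). The thin threaded stem stands up to 25 mm out of its top. The knob stays at its height and keeps the angle at which it is left.
- foot_knob (a joint): Turn of the knob, rad, growing clockwise seen from above, 0 to 7; friction 0.12 N m. One turn lowers the pad by 16 mm (2.55 mm a rad). At 0 the pad hangs 9 mm clear; it touches at about 3.5; all four feet carry the scale well from about 3.8 to 4.9, best about 4.3; beyond about 5.2 the two feet next to it lift and the scale rocks on the other two. Starts between 0 and 1.8.
- foot_pad: Rubber pad of the screw foot, 44 mm in diameter, 14 mm high, below the knob on the same axis. Origin: centre of its underside (0 above the worktop when it touches). Soft: yields 1 mm for each 3 N.
- foot_far_left: Fixed rubber foot, 30 mm in diameter, 26 mm high, at (72, 82) mm in the scale's frame. Origin: centre of its underside.
- foot_far_right: The same at (72, -82) mm.
- foot_near_left: The same at (-72, 82) mm. The screw foot stands in the place of a fourth.
- pan: Round flat steel weighing pan, 124 mm in diameter, 5 mm thick, on a short stem of the scale. Origin: centre of its upper face, 88 mm above the worktop, at (18, 0) mm in the scale's frame.
- cup_center (a point): Loose green espresso cup, 0.1 to 0.2 kg, hollow, 52 mm high, 65 mm across its round body, flat base; the handle stands out along its own -y, to 61 mm from the axis. Point: on the axis of the round body, half-way up (26 mm). Grip it across the body along its own x, or by the 4 mm wall. It stands to the right or to the left of the scale.
- salt_center (a point): Bystander: salt shaker with a domed grey cap, 44 mm in diameter, 90 mm high, on the other side of the scale from the cup. Point: on its axis, half-way up.
- glass_center (a point): Bystander: small waisted drinking glass, 63 mm in diameter, 88 mm high, to the right of the scale and a little behind. Point: on its axis, half-way up.
Things that resemble listed ones, but are neither listed nor needed, are in the scene too. Leave any purple or red look-alike of the part that bears cup_center alone.

How it is judged:
By the outcome, as a careful person would: the job done as asked, in the order asked, and still so for the second after the job is handed in, with the robot touching nothing.
It also fails if it takes over 67 s, if anything falls off the work surface, if the arm or the gripper's body presses on something with over 40 N, if the wrist force passes 120 N, or if a joint passes its speed limit or range.

ROBOT

A 7-joint arm with a two-finger parallel gripper is mounted at the origin on a cart in front of the work surface, level with it; the furniture and walls round the work are solid. World frame = base frame: x ahead of the robot, y to its left, z up, the work surface at z = 0. Lengths are in mm, angles in rad, forces in N, time in s.
With the tool pointing down it reaches from about 425 to 1025 mm from the base axis. Payload 9.4 kg.
Tool frame: the origin (TCP) lies midway between the tips of the shut fingers; the grasp point (between the pads) lies 19 mm behind it; z points along the fingers, y is the line along which they close (so a half turn about z gives the same grasp; the last joint's range is limited). The gripper opens to 93 mm and grips with 3 to 60 N. Pads are 15 mm wide; open, the fingers measure 128 mm over their backs; the gripper's body (75 mm by 188 mm) begins 65 mm behind the grasp point.
Start: joints at [1.033, 0.599, -0.003, 1.599, 0.002, 0.943, -0.08], TCP at [322.372, -649.384, 218.618] pointing down, gripper open.
Joint ranges: [-2.57, 2.57], [-0.35, 1.97], [-1.29, 1.29], [0.11, 2.56], [-1.05, 4.19], [0.11, 1.86], [-2.63, 2.63]. Speed limits (rad/s): [2.22, 2.22, 3.01, 3.01, 3.14, 3.14, 3.14].

INTERFACE

Orientations are given as a rotation vector (axis times angle).
In Python, from bench import env gives the robot as it stands. The module is installed in compiled form; this text tells all that it offers.
- The arm moves only by the tool apply_moves, never from a script. Its argument "steps" is a list of rows, each an object with "twist": the turn, a rotation vector about the world's x, y, z in rad, a list of three; "xyz": the shift along the world's x, y, z in mm, a list of three; "hand": the opening in per cent of the stroke, from 0 (shut) to 100 (fully open). In form: [{"twist": [ax, ay, az], "xyz": [tx, ty, tz], "hand": hand}, ...]. A call has exactly 8 rows; each row is the pose to reach, as a shift and turn from the pose commanded when the call began; what a row does not reach only later rows make up. A row lasts 1/8 s, in which the tool goes at most 62.5 mm and 10.7 degrees, less where a joint would pass 70% of its speed; a pose out of reach is approached as far as the arm can. A call with a gripper value outside its range is refused whole. The fingers move at their own pace and stop on an object; "squeeze" is the grip in N (left out, the last holds). Time passes only in rows, so rows that repeat a pose let the fingers close, or fill a call up. It gives the time, the measured TCP pose, the force, the opening and the grip force at its end, in the units of the state.
- env.get_obs(): the state, without advancing time (a new reading comes with each control period).
- env.capture(name): name is "scene" or "top" or "wrist"; returns the picture (420x560x3 uint8, blue, green, red); there is no depth.
- env.camera_model(name): a dict with "vertical_fov" (degrees; the focal length in pixels is half the picture's height over the tangent of half this angle, whatever the lens; pixels are square), "cx", "cy" (the principal point, pixels), "eye" and "rotation" of the camera in the world. Camera axes: x right, y up, looking along -z (the intrinsics and any distortion apply to the point x, -y, -z); pixel columns grow to the right and rows downward; lengths in mm; the calibration is good to about 2 mm. A picture is of the moment at which its call begins: read the wrist's pose just before it. camera_model takes no time and is no camera call; for the wrist camera it gives the pose at the moment of the call.
- env.finish_job(): hands the job in; it is judged then, once.
The state is a dict: "time": time; "joint_pos": joint angles; "joint_vel": joint speeds; "joint_efforts": joint torques, N m; "eef_pos": TCP position; "ee_rot": TCP orientation; "force": force on the tool from outside, world axes, zero at the start; "ft_torque": the same for the moment, N m; "opening": finger opening in mm; "grasp_force": force on a finger pad.
Only numpy, scipy, OpenCV 4.12 (cv2) and the standard library are available. Lean on these libraries where they do the work, as an engineer would, in place of code of your own. Each camera call takes 0.05 s, during which the arm holds its last target. There are 200 camera calls.

## Working session

There is one attempt and no reset: what is moved stays moved. The work goes in short steps, Python scripts to look and compute and a tool call to move; the robot and the scene stay as the last step left them, time stands still between calls to the robot, and variables do not carry over. Pictures are saved under pics/ and viewed, at most 10 in all, crops included, and the job is handed in when it is done.

Besides the shell and the picture viewer there is one more tool, called after "Call:" as name(argument=value, ...), one argument or row to a line, values as JSON. apply_moves: Moves the arm, as the interface text tells. Its arguments: {"type":"object","properties":{"steps":{"type":"array"},"squeeze":{"type":"number"}},"required":["steps"]}

```bash
mkdir -p pics; python3 - <<'E'
from bench import env
import cv2
o=env.get_obs()
print({k:(o[k]) for k in('time','eef_pos','ee_rot','opening','force')})
for n in('scene','top'):
    m=env.camera_model(n);print(n,m)
    cv2.imwrite(f'pics/{n}0.png',env.capture(n))
E
```

```text
{'time': 0.0, 'eef_pos': array([ 322.14110353, -648.94021753,  217.75744414]), 'ee_rot': array([-3.05710207e+00, -7.17185031e-01,  7.96214817e-04]), 'opening': 92.97357989672417, 'force': array([-0.14662747, -0.74729417, -0.03179299])}
scene {'vertical_fov': 52.21420420504171, 'cx': 281.5688589878828, 'cy': 208.83899727534225, 'eye': array([  77.94072745,  374.69626719, 1103.12312865]), 'rotation': array([ 0.31321507, -0.53582635, -2.01310867])}
top {'vertical_fov': 54.75766701668569, 'cx': 284.8925753053443, 'cy': 212.42334573438532, 'eye': array([ 503.5877986 ,  107.06785933, 1207.89105187]), 'rotation': array([ 0.02962502, -0.04410345, -1.58552789])}
```

View pics/scene0.png

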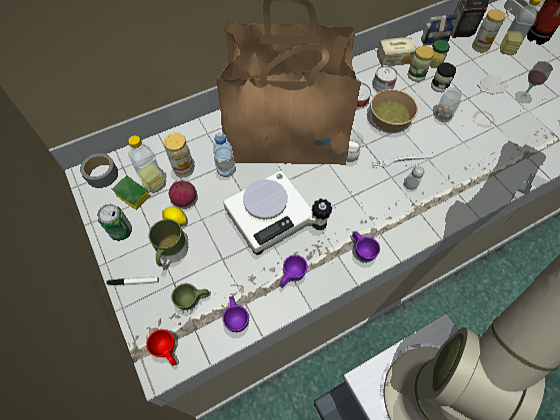

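View pics/top0.png

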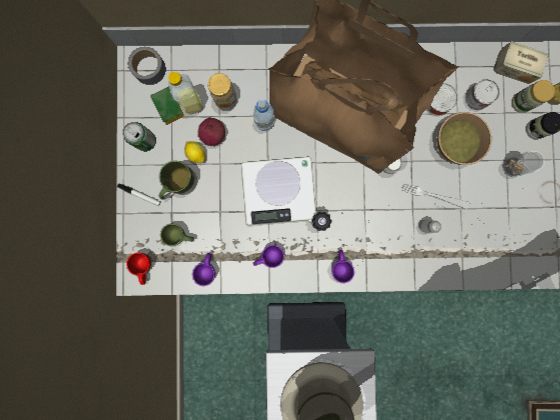

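The top view shows the scale at about (278,190) and its knob at (321,221). Candidates for the cup are:
- small green cup at (173,234)
- bigger green mug at (177,178)
- purple cups at (204,272), (272,256) and (343,270)
- red cup at (139,265)

The small green one at (173,234) fits the description. The salt shaker is at (430,226) and the glass is probably at (515,163).

```bash
cat > h.py <<'E'
import numpy as np,cv2
from scipy.spatial.transform import Rotation as R
def ray(m,u,v):
    f=210/np.tan(np.radians(m['vertical_fov']/2))
    d=np.array([(u-m['cx'])/f,-(v-m['cy'])/f,-1.]);return m['eye'],R.from_rotvec(m['rotation']).apply(d)
def onz(m,u,v,z):
    e,d=ray(m,u,v);return (e+d*(z-e[2])/d[2]).round(1)
def proj(m,p):
    c=R.from_rotvec(m['rotation']).inv().apply(np.array(p)-m['eye']);f=210/np.tan(np.radians(m['vertical_fov']/2))
    return np.array([m['cx']+f*c[0]/-c[2],m['cy']-f*c[1]/-c[2]]).round(1)
E
python3 - <<'E'
from h import *
from bench import env
t=env.camera_model('top');s=env.camera_model('scene')
im=cv2.imread('pics/top0.png')
for n,u,v,z in [('pan',278,183,88),('knob',321,221,106),('cup',173,234,40),('bigcup',177,178,60),('salt',430,226,80),('glass',515,163,60),('c2',393,165,60),('bagcorner',383,168,100),('p1',204,272,40),('p2',272,256,40),('p3',343,270,40)]: print(n,onz(t,u,v,z))
for n,u,v,z in [('pan',266,198,88),('knob',321,205,106),('cup',185,297,40),('big',167,238,60),('salt',415,178,60),('g',447,105,50),('c2',353,150,60)]: print(n,onz(s,u,v,z))
a=cv2.resize(im[205:290,120:240],None,fx=3,fy=3,interpolation=2);b=cv2.resize(im[145:240,235:355],None,fx=3,fy=3,interpolation=2)
cv2.imwrite('pics/crop1.png',np.vstack([a,b]))
E
```

```text
pan [638.  114.2  88. ]
knob [530.4  -1.3 106. ]
cup [501.1 417.9  40. ]
bigcup [659.7 400.9  60. ]
salt [ 512.5 -307.8   80. ]
glass [ 689.3 -565.2   60. ]
c2 [ 688.3 -214.8   60. ]
bagcorner [ 674.  -175.7  100. ]
p1 [391.2 329.7  40. ]
p2 [433.7 134.8  40. ]
p3 [390.5 -68.2  40. ]
pan [635.  116.5  88. ]
knob [535.2   0.9 106. ]
cup [497.6 422.5  40. ]
big [665.3 402.1  60. ]
salt [ 503.9 -305.7   60. ]
g [ 690.1 -581.5   50. ]
c2 [ 676.  -202.1   60. ]
```

View pics/crop1.png

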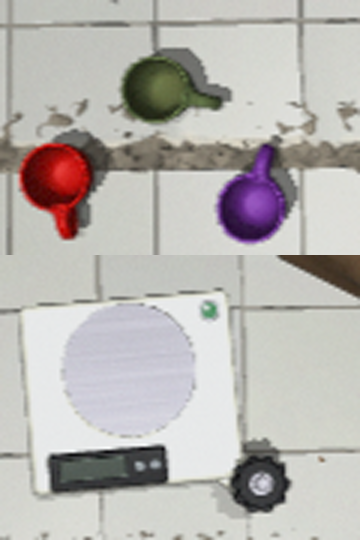

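The small green cup at about (500,420) has its handle towards -y. The knob is at about (532,0) and the pan at about (636,115). I'll move over the knob for a wrist view.

Call:
apply_moves(
  steps=[
    {"twist": [0, 0, 0], "xyz": [18, 55, 20], "hand": 100},
    {"twist": [0, 0, 0], "xyz": [36, 110, 40], "hand": 100},
    {"twist": [0, 0, 0], "xyz": [54, 165, 60], "hand": 100},
    {"twist": [0, 0, 0], "xyz": [72, 220, 80], "hand": 100},
    {"twist": [0, 0, 0], "xyz": [90, 275, 90], "hand": 100},
    {"twist": [0, 0, 0], "xyz": [108, 330, 90], "hand": 100},
    {"twist": [0, 0, 0], "xyz": [126, 385, 90], "hand": 100},
    {"twist": [0, 0, 0], "xyz": [140, 440, 90], "hand": 100},
  ],
)

```text
time: 1.1
eef_pos: [462.7, -207.4, 308.6]
ee_rot: [3.058, 0.718, 0.0]
force: [1.3, -0.1, -0.5]
opening: 92.9
grasp_force: 0.0
```

Call:
apply_moves(
  steps=[
    {"twist": [0, 0, 0], "xyz": [18, 50, 0], "hand": 100},
    {"twist": [0, 0, 0], "xyz": [36, 100, 0], "hand": 100},
    {"twist": [0, 0, 0], "xyz": [54, 150, 0], "hand": 100},
    {"twist": [0, 0, 0], "xyz": [70, 205, 0], "hand": 100},
    {"twist": [0, 0, 0], "xyz": [70, 205, 0], "hand": 100},
    {"twist": [0, 0, 0], "xyz": [70, 205, 0], "hand": 100},
    {"twist": [0, 0, 0], "xyz": [70, 205, 0], "hand": 100},
    {"twist": [0, 0, 0], "xyz": [70, 205, 0], "hand": 100},
  ],
)

```text
time: 2.1
eef_pos: [532.1, -5.7, 308.7]
ee_rot: [3.059, 0.714, -0.0]
force: [0.6, 0.4, -0.2]
opening: 92.7
grasp_force: 0.0
```

```bash
python3 - <<'E'
from h import *
from bench import env
o=env.get_obs();print(o['time'],o['eef_pos'],o['ee_rot'],o['joint_pos'].round(3),o['force'])
m=env.camera_model('wrist');print(m)
im=env.capture('wrist');cv2.imwrite('pics/w1.png',im);np.save('w1.npy',m)
print(proj(m,[532,0,106]),proj(m,[637,115,88]))
E
```

```text
2.1 [532.14079154  -5.71381652 308.65582644] [ 3.05902501e+00  7.14136852e-01 -2.73978699e-04] [ 0.069  0.276 -0.211  1.921  0.07   0.952 -1.288] [ 0.59697858  0.4168463  -0.22140729]
{'vertical_fov': 60.095205183386625, 'cx': 284.0952932761217, 'cy': 212.7572987636741, 'eye': array([591.38613349,  25.16760304, 474.79384465]), 'rotation': array([-0.22043623,  0.1369026 , -1.10706449])}
[280.5 186. ] [222.3  36.6]
```

View pics/w1.png

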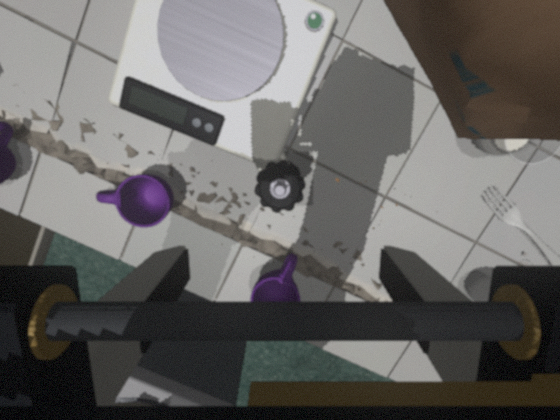

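The knob sits at pixel (280,187), where I predicted it, with clear space around it for the fingers. I'll wind the wrist counter-clockwise first, to leave room for the clockwise turn.

Call:
apply_moves(
  steps=[
    {"twist": [0, 0, 0.18], "xyz": [0, 0, 0], "hand": 72},
    {"twist": [0, 0, 0.36], "xyz": [0, 0, 0], "hand": 72},
    {"twist": [0, 0, 0.54], "xyz": [0, 0, 0], "hand": 72},
    {"twist": [0, 0, 0.72], "xyz": [0, 0, 0], "hand": 72},
    {"twist": [0, 0, 0.9], "xyz": [0, 0, 0], "hand": 72},
    {"twist": [0, 0, 1.08], "xyz": [0, 0, 0], "hand": 72},
    {"twist": [0, 0, 1.26], "xyz": [0, 0, 0], "hand": 72},
    {"twist": [0, 0, 1.44], "xyz": [0, 0, 0], "hand": 72},
  ],
)

```text
time: 3.15
eef_pos: [532.3, -5.0, 308.7]
ee_rot: [1.82, 2.56, -0.0]
force: [0.7, -1.1, -0.6]
opening: 67.0
grasp_force: 0.0
```

Call:
apply_moves(
  steps=[
    {"twist": [0, 0, 0.18], "xyz": [0, 0, 0], "hand": 72},
    {"twist": [0, 0, 0.36], "xyz": [0, 0, 0], "hand": 72},
    {"twist": [0, 0, 0.54], "xyz": [0, 0, 0], "hand": 72},
    {"twist": [0, 0, 0.72], "xyz": [0, 0, 0], "hand": 72},
    {"twist": [0, 0, 0.9], "xyz": [0, 0, 0], "hand": 72},
    {"twist": [0, 0, 1.08], "xyz": [0, 0, 0], "hand": 72},
    {"twist": [0, 0, 1.26], "xyz": [0, 0, 0], "hand": 72},
    {"twist": [0, 0, 1.44], "xyz": [0, 0, 0], "hand": 72},
  ],
)

```text
time: 4.15
eef_pos: [532.3, -5.1, 308.7]
ee_rot: [-0.32, 3.125, -0.0]
force: [-0.6, 0.5, -0.2]
opening: 67.1
grasp_force: 0.0
```

```bash
python3 - <<'E'
from h import *
from bench import env
o=env.get_obs();print(o['time'],o['eef_pos'],o['ee_rot'],o['joint_pos'].round(3),o['force'],o['opening'])
m=env.camera_model('wrist');im=env.capture('wrist');cv2.imwrite('pics/w2.png',im)
m1=np.load('w1.npy',allow_pickle=True).item();i1=cv2.imread('pics/w1.png')
for a,b in((m1,i1),(m,im)):
    p=proj(a,[531,0,103]);print(p,a['eye'])
    x,y=p.astype(int);k=45
    g=(b[max(0,y-k):y+k,max(0,x-k):x+k].max(2)<75).astype(np.uint8)
    g=cv2.morphologyEx(g,cv2.MORPH_OPEN,np.ones((5,5)))
    n,l,s,c=cv2.connectedComponentsWithStats(g)
    for i in range(1,n):
        if s[i][4]>200:
            q=s[i][:2]+s[i][2:4]/2+[max(0,x-k),max(0,y-k)];print(s[i],q,onz(a,*q,103),onz(a,*q,97))
E
```

```text
4.15 [532.30673957  -5.09416616 308.66176789] [-3.19905580e-01  3.12514482e+00 -4.40469329e-04] [ 0.536  0.371 -0.851  1.894  0.326  1.02   1.321] [-0.58228204  0.51505999 -0.15537908] 67.09020141856547
[280.1 186.4] [591.38613349  25.16760304 474.79384465]
[  21   19   48   51 1546] [280.  185.5] [5.318e+02 5.000e-01 1.030e+02] [5.308e+02 1.000e-01 9.700e+01]
[288.  188.6] [465.15768926 -17.69865416 474.80362677]
[  19   16   50   54 1622] [287. 186.] [528.6  -1.6 103. ] [529.6  -1.3  97. ]
```

View pics/w2.png

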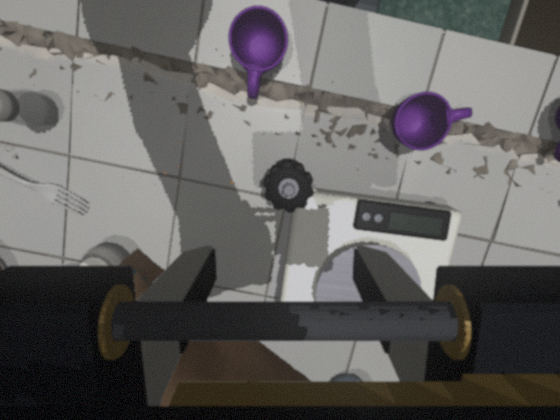

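Both views put the knob centre at about (530,-0.5). It appears at pixel (287,186) in this picture, and the path down is clear. Now descending.

Call:
apply_moves(
  steps=[
    {"twist": [0, 0, 0.16], "xyz": [-1, 2, -20], "hand": 72},
    {"twist": [0, 0, 0.32], "xyz": [-2, 4.5, -40], "hand": 72},
    {"twist": [0, 0, 0.48], "xyz": [-2, 4.5, -70], "hand": 72},
    {"twist": [0, 0, 0.64], "xyz": [-2, 4.5, -100], "hand": 72},
    {"twist": [0, 0, 0.8], "xyz": [-2, 4.5, -130], "hand": 72},
    {"twist": [0, 0, 0.8], "xyz": [-2, 4.5, -150], "hand": 72},
    {"twist": [0, 0, 0.8], "xyz": [-2, 4.5, -150], "hand": 72},
    {"twist": [0, 0, 0.8], "xyz": [-2, 4.5, -150], "hand": 72},
  ],
)

```text
time: 5.2
eef_pos: [530.9, 0.3, 159.5]
ee_rot: [-1.501, 2.759, -0.001]
force: [-0.1, -0.4, 0.3]
opening: 67.0
grasp_force: 0.0
```

```bash
python3 - <<'E'
from h import *
from bench import env
o=env.get_obs();print(o['time'],o['eef_pos'],o['ee_rot'],o['joint_pos'].round(3),o['force'],o['opening'])
m=env.camera_model('wrist');im=env.capture('wrist');cv2.imwrite('pics/w3.png',im)
for z in(106,131):print(proj(m,[530.3,-.5,z]),m['eye'])
E
```

```text
5.2 [5.30905752e+02 3.28342399e-01 1.59525936e+02] [-1.50130475e+00  2.75852867e+00 -1.12313725e-03] [ 0.518  0.6   -0.915  2.064  0.672  0.803  1.76 ] [-0.10759893 -0.39907146  0.31847539] 66.97667237815944
[282.1 229. ] [492.9756997  -55.21134947 325.62740534]
[281.8 241.8] [492.9756997  -55.21134947 325.62740534]
```

View pics/w3.png

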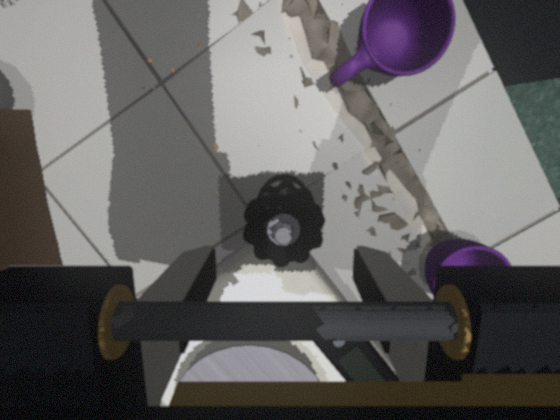

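The knob at (283,229) is centred between the fingers. I'll descend and grip.

Call:
apply_moves(
  squeeze=30,
  steps=[
    {"twist": [0, 0, 0], "xyz": [-0.5, -0.5, -25], "hand": 72},
    {"twist": [0, 0, 0], "xyz": [-0.5, -0.5, -50], "hand": 72},
    {"twist": [0, 0, 0], "xyz": [-0.5, -0.5, -75], "hand": 72},
    {"twist": [0, 0, 0], "xyz": [-0.5, -0.5, -87], "hand": 72},
    {"twist": [0, 0, 0], "xyz": [-0.5, -0.5, -87], "hand": 62},
    {"twist": [0, 0, 0], "xyz": [-0.5, -0.5, -87], "hand": 56},
    {"twist": [0, 0, 0], "xyz": [-0.5, -0.5, -87], "hand": 50},
    {"twist": [0, 0, 0], "xyz": [-0.5, -0.5, -87], "hand": 50},
  ],
)

```text
time: 6.25
eef_pos: [530.9, -0.6, 72.4]
ee_rot: [-1.503, 2.756, -0.002]
force: [3.2, -2.3, 1.8]
opening: 53.8
grasp_force: 30.0
```

```bash
python3 - <<'E'
from bench import env
o=env.get_obs();print(o['time'],o['eef_pos'],o['ee_rot'],o['joint_pos'].round(3),o['force'],o['ft_torque'],o['opening'],o['grasp_force'])
E
```

```text
6.25 [530.94606154  -0.60447726  72.41703077] [-1.50338226e+00  2.75644785e+00 -1.86157602e-03] [ 0.417  0.707 -0.778  2.131  0.855  0.65   1.603] [ 3.18358656 -2.33501312  1.82439318] [-0.29550174 -0.7684455   0.01402584] 53.835985751140015 30.00046133995056
```

Call:
apply_moves(
  steps=[
    {"twist": [0, 0, -0.175], "xyz": [0, 0, 0], "hand": 50},
    {"twist": [0, 0, -0.35], "xyz": [0, 0, 0], "hand": 50},
    {"twist": [0, 0, -0.525], "xyz": [0, 0, 0], "hand": 50},
    {"twist": [0, 0, -0.7], "xyz": [0, 0, 0], "hand": 50},
    {"twist": [0, 0, -0.875], "xyz": [0, 0, 0], "hand": 50},
    {"twist": [0, 0, -1.05], "xyz": [0, 0, 0], "hand": 50},
    {"twist": [0, 0, -1.225], "xyz": [0, 0, 0], "hand": 50},
    {"twist": [0, 0, -1.4], "xyz": [0, 0, 0], "hand": 50},
  ],
)

```text
time: 7.25
eef_pos: [531.3, -1.3, 72.5]
ee_rot: [0.635, 3.074, -0.0]
force: [3.6, -4.6, 5.6]
opening: 53.8
grasp_force: 30.0
```

```bash
python3 - <<'E'
from bench import env
o=env.get_obs();print(o['time'],o['eef_pos'],o['ee_rot'],o['joint_pos'].round(3),o['force'],o['ft_torque'],o['opening'],o['grasp_force'])
E
```

```text
7.25 [531.2535794   -1.33810274  72.45244646] [ 6.35223832e-01  3.07386157e+00 -4.34720592e-04] [ 0.178  0.617 -0.408  2.145  0.531  0.474  0.522] [ 3.56685162 -4.55507666  5.6226717 ] [-1.00998656 -0.84997314  0.13146415] 53.77132379276607 29.992590844631195
```

Call:
apply_moves(
  steps=[
    {"twist": [0, 0, -0.1], "xyz": [0, 0, 0], "hand": 50},
    {"twist": [0, 0, -0.2], "xyz": [0, 0, 0], "hand": 50},
    {"twist": [0, 0, -0.3], "xyz": [0, 0, 0], "hand": 50},
    {"twist": [0, 0, -0.3], "xyz": [0, 0, 0], "hand": 50},
    {"twist": [0, 0, -0.3], "xyz": [0, 0, 0], "hand": 50},
    {"twist": [0, 0, -0.3], "xyz": [0, 0, 0], "hand": 50},
    {"twist": [0, 0, -0.3], "xyz": [0, 0, 0], "hand": 50},
    {"twist": [0, 0, -0.3], "xyz": [0, 0, 0], "hand": 50},
  ],
)

```text
time: 8.25
eef_pos: [531.1, -1.5, 72.4]
ee_rot: [1.08, 2.947, 0.0]
force: [4.1, -5.8, 4.5]
opening: 53.9
grasp_force: 30.0
```

```bash
cat > st.py <<'E'
from bench import env
import numpy as np
o=env.get_obs();r=o['ee_rot'];np.set_printoptions(precision=3,suppress=True)
print(o['time'],o['eef_pos'],'yaw',2*np.arctan2(r[1],r[0]),o['joint_pos'],o['force'],o['ft_torque'],o['opening'],o['grasp_force'])
E
python3 st.py
```

```text
8.25 [531.134  -1.528  72.406] yaw 2.4388919712193387 [ 0.123  0.607 -0.328  2.149  0.441  0.447  0.317] [ 4.145 -5.804  4.488] [-1.152 -0.934 -0.1  ] 53.87080967045865 30.000841319561005
```

Call:
apply_moves(
  steps=[
    {"twist": [0, 0, -0.1], "xyz": [0.2, -0.3, 0], "hand": 50},
    {"twist": [0, 0, -0.2], "xyz": [0.4, -0.6, 0], "hand": 50},
    {"twist": [0, 0, -0.3], "xyz": [0.4, -0.6, 0], "hand": 50},
    {"twist": [0, 0, -0.3], "xyz": [0.4, -0.6, 0], "hand": 50},
    {"twist": [0, 0, -0.3], "xyz": [0.4, -0.6, 0], "hand": 50},
    {"twist": [0, 0, -0.3], "xyz": [0.4, -0.6, 0], "hand": 50},
    {"twist": [0, 0, -0.3], "xyz": [0.4, -0.6, 0], "hand": 50},
    {"twist": [0, 0, -0.3], "xyz": [0.4, -0.6, 0], "hand": 50},
  ],
)

```text
time: 9.25
eef_pos: [531.0, -1.7, 72.3]
ee_rot: [1.509, 2.754, 0.001]
force: [2.8, -4.7, 5.5]
opening: 53.6
grasp_force: 30.0
```

```bash
python3 st.py
```

```text
9.25 [530.961  -1.725  72.328] yaw 2.1393112863716883 [ 0.069  0.599 -0.248  2.152  0.344  0.425  0.116] [ 2.834 -4.732  5.464] [-0.834 -0.549 -0.106] 53.564335653412186 30.00095844268799
```

Call:
apply_moves(
  steps=[
    {"twist": [0, 0, -0.1], "xyz": [0, 0, 0], "hand": 50},
    {"twist": [0, 0, -0.2], "xyz": [0, 0, 0], "hand": 50},
    {"twist": [0, 0, -0.3], "xyz": [0, 0, 0], "hand": 50},
    {"twist": [0, 0, -0.3], "xyz": [0, 0, 0], "hand": 50},
    {"twist": [0, 0, -0.3], "xyz": [0, 0, 0], "hand": 50},
    {"twist": [0, 0, -0.3], "xyz": [0, 0, 0], "hand": 50},
    {"twist": [0, 0, -0.3], "xyz": [0, 0, 0], "hand": 50},
    {"twist": [0, 0, -0.3], "xyz": [0, 0, 0], "hand": 50},
  ],
)

```text
time: 10.25
eef_pos: [530.8, -1.8, 72.3]
ee_rot: [1.903, 2.498, 0.001]
force: [1.3, -3.9, 5.9]
opening: 53.6
grasp_force: 30.0
```

```bash
python3 st.py
```

```text
10.25 [530.826  -1.786  72.314] yaw 1.8392222889787018 [ 0.014  0.594 -0.169  2.156  0.241  0.408 -0.08 ] [ 1.346 -3.908  5.886] [-0.95  -0.524 -0.118] 53.574775489393794 30.00109612941742
```

```bash
python3 - <<'E'
from h import *
from bench import env
m=env.camera_model('wrist');im=env.capture('wrist');cv2.imwrite('pics/w4.png',im);np.save('w4.npy',m)
for z in(131,106,76):print(proj(m,[530.3,-.5,z]))
a=cv2.resize(cv2.imread('pics/w3.png')[170:280,230:340],(400,400),interpolation=2)
b=cv2.resize(im[210:420,140:420],(400,300),interpolation=2)
cv2.imwrite('pics/crop2.png',np.hstack([a,cv2.copyMakeBorder(b,0,100,0,0,0)]))
E
```

```text
[286.3 330.2]
[285.8 295.2]
[285.4 266.1]
```

View pics/crop2.png

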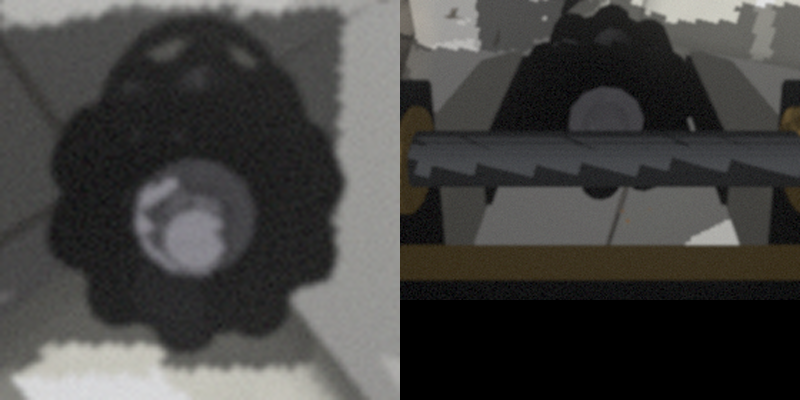

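```bash
python3 - <<'E'
from h import *
m=np.load('w4.npy',allow_pickle=True).item();im=cv2.imread('pics/w4.png')
K=np.array([530.8,-1.]);e=m['eye'];d=e[:2]-K;d/=np.linalg.norm(d);print(e,d)
for z in(0,3,6,9,14,20):print('near rim',z,proj(m,[*(K+22*d),z]))
print('knob top near',proj(m,[*(K+27*d),106]),'bot',proj(m,[*(K+27*d),76]),'axis106',proj(m,[*K,106]))
b=im[140:300,200:370];b=cv2.convertScaleAbs(b,alpha=2.2,beta=10)
cv2.imwrite('pics/crop3.png',cv2.resize(b,None,fx=3.5,fy=3.5,interpolation=2))
E
```

```text
[511.55750996  64.23039402 238.41067164] [-0.28293871  0.95913799]
near rim 0 [284.7 192.1]
near rim 3 [284.7 193. ]
near rim 6 [284.7 193.8]
near rim 9 [284.8 194.7]
near rim 14 [284.8 196.3]
near rim 20 [284.8 198.3]
knob top near [285.5 232. ] bot [285.1 212.7] axis106 [286.7 296.6]
```

View pics/crop3.png

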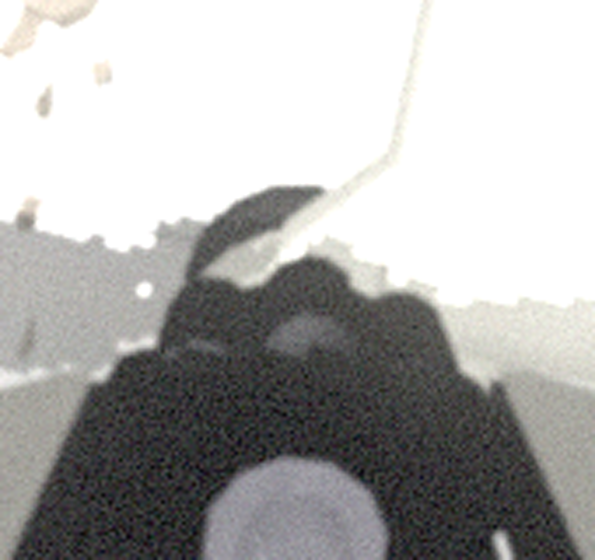

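Call:
apply_moves(
  steps=[
    {"twist": [0, 0, -0.1], "xyz": [0, -0.3, 0], "hand": 50},
    {"twist": [0, 0, -0.2], "xyz": [0, -0.3, 0], "hand": 50},
    {"twist": [0, 0, -0.3], "xyz": [0, -0.3, 0], "hand": 50},
    {"twist": [0, 0, -0.3], "xyz": [0, -0.3, 0], "hand": 50},
    {"twist": [0, 0, -0.3], "xyz": [0, -0.3, 0], "hand": 50},
    {"twist": [0, 0, -0.3], "xyz": [0, -0.3, 0], "hand": 50},
    {"twist": [0, 0, -0.3], "xyz": [0, -0.3, 0], "hand": 50},
    {"twist": [0, 0, -0.3], "xyz": [0, -0.3, 0], "hand": 50},
  ],
)

```text
time: 11.3
eef_pos: [530.7, -1.8, 72.4]
ee_rot: [2.255, 2.186, 0.001]
force: [1.2, -3.0, 6.8]
opening: 53.8
grasp_force: 30.0
```

```bash
python3 st.py
```

```text
11.3 [530.675  -1.811  72.376] yaw 1.5394314759878682 [-0.04   0.59  -0.091  2.16   0.133  0.395 -0.27 ] [ 1.202 -2.968  6.822] [-0.8   -0.234 -0.066] 53.77160294185124 30.00124990940094
```

Call:
apply_moves(
  steps=[
    {"twist": [0, 0, 0], "xyz": [0, 0, 0], "hand": 72},
    {"twist": [0, 0, 0], "xyz": [0, 0.5, 0], "hand": 72},
    {"twist": [0, 0, 0], "xyz": [0, 1, 20], "hand": 72},
    {"twist": [0, 0, 0], "xyz": [0, 1, 40], "hand": 72},
    {"twist": [0, 0, 0], "xyz": [0, 1, 42], "hand": 32},
    {"twist": [0, 0, 0], "xyz": [0, 1, 42], "hand": 32},
    {"twist": [0, 0, 0], "xyz": [0, 1, 42], "hand": 32},
    {"twist": [0, 0, 0], "xyz": [0, 1, 42], "hand": 32},
  ],
)

```text
time: 12.3
eef_pos: [529.9, -0.2, 113.0]
ee_rot: [-2.254, -2.187, 0.001]
force: [0.5, 0.6, -0.4]
opening: 32.6
grasp_force: 0.0
```

Call:
apply_moves(
  steps=[
    {"twist": [0, 0, 0], "xyz": [0, 0, -2], "hand": 32},
    {"twist": [0, 0, 0], "xyz": [0, 0, -4], "hand": 32},
    {"twist": [0, 0, 0], "xyz": [0, 0, -6], "hand": 32},
    {"twist": [0, 0, 0], "xyz": [0, 0, -7], "hand": 32},
    {"twist": [0, 0, 0], "xyz": [0, 0, -8], "hand": 32},
    {"twist": [0, 0, 0], "xyz": [0, 0, -8], "hand": 32},
    {"twist": [0, 0, 0], "xyz": [0, 0, -8], "hand": 32},
    {"twist": [0, 0, 0], "xyz": [0, 0, -8], "hand": 32},
  ],
)

```text
time: 13.3
eef_pos: [530.2, -0.4, 106.1]
ee_rot: [2.254, 2.188, -0.0]
force: [-2.5, 0.9, 8.9]
opening: 29.5
grasp_force: 3.8
```

Call:
apply_moves(
  steps=[
    {"twist": [0, 0, 0], "xyz": [0, 0, -0.5], "hand": 32},
    {"twist": [0, 0, 0], "xyz": [0, 0, -1], "hand": 32},
    {"twist": [0, 0, 0], "xyz": [0, 0, -1], "hand": 32},
    {"twist": [0, 0, 0], "xyz": [0, 0, -1], "hand": 32},
    {"twist": [0, 0, 0], "xyz": [0, 0, -1], "hand": 32},
    {"twist": [0, 0, 0], "xyz": [0, 0, -1], "hand": 32},
    {"twist": [0, 0, 0], "xyz": [0, 0, -1], "hand": 32},
    {"twist": [0, 0, 0], "xyz": [0, 0, -1], "hand": 32},
  ],
)

```text
time: 14.3
eef_pos: [529.9, -0.6, 105.5]
ee_rot: [2.254, 2.187, -0.001]
force: [-4.1, -1.1, 13.3]
opening: 29.7
grasp_force: 6.5
```

Call:
apply_moves(
  steps=[
    {"twist": [0, 0, 0], "xyz": [0, 0, -0.5], "hand": 32},
    {"twist": [0, 0, 0], "xyz": [0, 0, -1], "hand": 32},
    {"twist": [0, 0, 0], "xyz": [0, 0, -1], "hand": 32},
    {"twist": [0, 0, 0], "xyz": [0, 0, -1], "hand": 32},
    {"twist": [0, 0, 0], "xyz": [0, 0, -1], "hand": 32},
    {"twist": [0, 0, 0], "xyz": [0, 0, -1], "hand": 32},
    {"twist": [0, 0, 0], "xyz": [0, 0, -1], "hand": 32},
    {"twist": [0, 0, 0], "xyz": [0, 0, -1], "hand": 32},
  ],
)

```text
time: 15.3
eef_pos: [529.7, -1.0, 104.7]
ee_rot: [2.255, 2.187, -0.001]
force: [-5.5, -1.5, 17.2]
opening: 29.6
grasp_force: 8.9
```

Call:
apply_moves(
  steps=[
    {"twist": [0, 0, 0], "xyz": [0, 0, -0.5], "hand": 32},
    {"twist": [0, 0, 0], "xyz": [0, 0, -1], "hand": 32},
    {"twist": [0, 0, 0], "xyz": [0, 0, -1], "hand": 32},
    {"twist": [0, 0, 0], "xyz": [0, 0, -1], "hand": 32},
    {"twist": [0, 0, 0], "xyz": [0, 0, -1], "hand": 32},
    {"twist": [0, 0, 0], "xyz": [0, 0, -1], "hand": 32},
    {"twist": [0, 0, 0], "xyz": [0, 0, -1], "hand": 32},
    {"twist": [0, 0, 0], "xyz": [0, 0, -1], "hand": 32},
  ],
)

```text
time: 16.3
eef_pos: [529.4, -1.3, 104.0]
ee_rot: [2.255, 2.186, -0.002]
force: [-7.2, -3.1, 21.9]
opening: 29.4
grasp_force: 11.1
```

Call:
apply_moves(
  steps=[
    {"twist": [0, 0, 0], "xyz": [0, 0, 1], "hand": 32},
    {"twist": [0, 0, 0], "xyz": [0, 0, 2], "hand": 32},
    {"twist": [0, 0, 0], "xyz": [0, 0, 3], "hand": 32},
    {"twist": [0, 0, 0], "xyz": [0, 0, 3.3], "hand": 32},
    {"twist": [0, 0, 0], "xyz": [0, 0, 3.3], "hand": 32},
    {"twist": [0, 0, 0], "xyz": [0, 0, 3.3], "hand": 32},
    {"twist": [0, 0, 0], "xyz": [0, 0, 3.3], "hand": 32},
    {"twist": [0, 0, 0], "xyz": [0, 0, 3.3], "hand": 32},
  ],
)

```text
time: 17.3
eef_pos: [530.4, -0.3, 106.2]
ee_rot: [2.254, 2.188, 0.0]
force: [-1.8, -0.4, 7.3]
opening: 29.7
grasp_force: 3.5
```

The knob has turned 2.6 rad. A press of about 20 N is carried with only a few mm of give, so the pad is loaded. The start was at most 1.8, so the knob is at most about 4.4 and within the good range. On to the cup.

Call:
apply_moves(
  steps=[
    {"twist": [0, 0, 0], "xyz": [0, 0, 40], "hand": 32},
    {"twist": [0, 0, 0], "xyz": [0, 0, 90], "hand": 40},
    {"twist": [0, 0, 0], "xyz": [-2, 40, 125], "hand": 100},
    {"twist": [0, 0, -0.05], "xyz": [-6, 90, 145], "hand": 100},
    {"twist": [0, 0, -0.1], "xyz": [-10, 145, 160], "hand": 100},
    {"twist": [0, 0, -0.17], "xyz": [-15, 200, 170], "hand": 100},
    {"twist": [0, 0, -0.17], "xyz": [-20, 255, 175], "hand": 100},
    {"twist": [0, 0, -0.17], "xyz": [-24, 310, 180], "hand": 100},
  ],
)

```text
time: 18.3
eef_pos: [505.9, 311.4, 286.0]
ee_rot: [2.432, 1.988, 0.0]
force: [0.6, 0.2, 0.7]
opening: 91.1
grasp_force: 0.0
```

Call:
apply_moves(
  steps=[
    {"twist": [0, 0, 0], "xyz": [-3, 55, 0], "hand": 100},
    {"twist": [0, 0, 0], "xyz": [-6, 108, 0], "hand": 100},
    {"twist": [0, 0, 0], "xyz": [-6, 108, 0], "hand": 100},
    {"twist": [0, 0, 0], "xyz": [-6, 108, 0], "hand": 100},
    {"twist": [0, 0, 0], "xyz": [-6, 108, 0], "hand": 100},
    {"twist": [0, 0, 0], "xyz": [-6, 108, 0], "hand": 100},
    {"twist": [0, 0, 0], "xyz": [-6, 108, 0], "hand": 100},
    {"twist": [0, 0, 0], "xyz": [-6, 108, 0], "hand": 100},
  ],
)

```text
time: 19.3
eef_pos: [500.4, 417.5, 286.1]
ee_rot: [2.432, 1.988, 0.0]
force: [0.4, 0.8, 0.7]
opening: 92.8
grasp_force: 0.0
```

```bash
python3 st.py; python3 - <<'E'
from h import *
from bench import env
m=env.camera_model('wrist');im=env.capture('wrist');t=env.capture('top');tm=env.camera_model('top')
print(proj(m,[500,420,52]),m['eye'])
def blob(im,p,k):
    x,y=p.astype(int);x0=max(0,x-k);y0=max(0,y-k)
    h=cv2.cvtColor(im,cv2.COLOR_BGR2HSV)[y0:y+k,x0:x+k]
    g=cv2.inRange(h,(25,50,25),(75,255,255));g=cv2.morphologyEx(g,cv2.MORPH_CLOSE,np.ones((7,7)))
    n,l,s,c=cv2.connectedComponentsWithStats(g);i=1+s[1:,4].argmax();g=(l==i).astype(np.uint8)
    full=g.copy();dt=cv2.distanceTransform(cv2.copyMakeBorder(g,1,1,1,1,0),cv2.DIST_L2,5);_,r,_,q=cv2.minMaxLoc(dt)
    M=cv2.moments(full);return np.array(q)-1+[x0,y0],r,np.array([M['m10']/M['m00']+x0,M['m01']/M['m00']+y0]),s[i]
q,r,c,s=blob(im,proj(m,[500,420,40]),90);print('wrist',q,r,c,s,onz(m,*q,45),onz(m,*c,30))
q,r,c,s=blob(t,proj(tm,[500,420,40]),30);print('top',q,r,c,s,onz(tm,*q,45),onz(tm,*c,30))
# pan in both pictures now
h=t.astype(int);print('scale pan pred',proj(tm,[637,115,88]))
cv2.imwrite('pics/w5.png',im);cv2.imwrite('pics/t5.png',t)
E
```

```text
19.3 [500.412 417.457 286.097] yaw 1.370413460391944 [-0.669  0.451 -0.169  1.696  0.087  1.001 -1.068] [0.384 0.774 0.671] [ 0.011 -0.042  0.008] 92.82780923619454 0.0
[284.3 182.3] [512.64702835 484.40778945 452.21846072]
wrist [282 175] 23.368995666503906 [282.30286885 180.50491803] [  61   62   56   76 2440] [498.9 427.5  45. ] [497.4 419.   30. ]
top [172 234] 10.787599563598633 [173.34497817 234.84934498] [ 19  20  33  22 458] [501.1 419.4  45. ] [498.6 419.5  30. ]
scale pan pred [277.7 183.4]
```

View pics/w5.png

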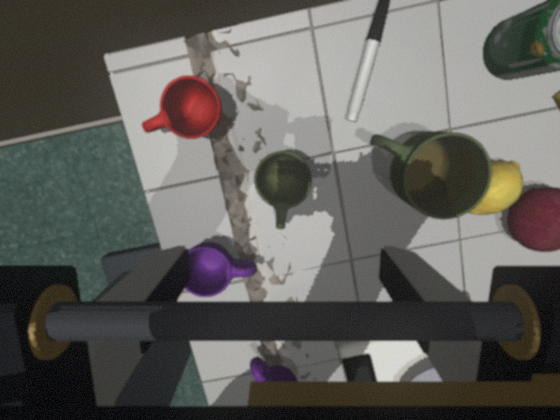

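The green cup is at (283,179) with its handle straight down the image, which is across the closing line. That makes it well aligned for a grip along its x, and the fingers' landing spots are free.

Call:
apply_moves(
  steps=[
    {"twist": [0, 0, 0], "xyz": [-0.5, 2, -50], "hand": 100},
    {"twist": [0, 0, 0], "xyz": [-1, 4, -100], "hand": 100},
    {"twist": [0, 0, 0], "xyz": [-1, 5, -150], "hand": 100},
    {"twist": [0, 0, 0], "xyz": [-1, 5, -200], "hand": 100},
    {"twist": [0, 0, 0], "xyz": [-1, 5, -240], "hand": 100},
    {"twist": [0, 0, 0], "xyz": [-1, 5, -265], "hand": 100},
    {"twist": [0, 0, 0], "xyz": [-1, 5, -275], "hand": 100},
    {"twist": [0, 0, 0], "xyz": [-1, 5, -275], "hand": 100},
  ],
)

```text
time: 20.4
eef_pos: [499.2, 422.8, 10.7]
ee_rot: [2.432, 1.989, -0.001]
force: [0.2, 0.2, 0.0]
opening: 93.2
grasp_force: 0.0
```

Call:
apply_moves(
  squeeze=12,
  steps=[
    {"twist": [0, 0, 0], "xyz": [0, 0, 0], "hand": 80},
    {"twist": [0, 0, 0], "xyz": [0, 0, 0], "hand": 72},
    {"twist": [0, 0, 0], "xyz": [0, 0, 0], "hand": 68},
    {"twist": [0, 0, 0], "xyz": [0, 0, 0], "hand": 60},
    {"twist": [0, 0, 0], "xyz": [0, 0, 0], "hand": 60},
    {"twist": [0, 0, 0], "xyz": [0, 0, 0], "hand": 60},
    {"twist": [0, 0, 0], "xyz": [0, 0, 0], "hand": 60},
    {"twist": [0, 0, 0], "xyz": [0, 0, 0], "hand": 60},
  ],
)

```text
time: 21.4
eef_pos: [499.5, 422.9, 11.4]
ee_rot: [2.432, 1.989, 0.001]
force: [-0.8, -0.5, 5.6]
opening: 62.8
grasp_force: 12.0
```

```bash
python3 st.py; python3 - <<'E'
from h import *
from bench import env
m=env.camera_model('top');t=cv2.imread('pics/t5.png');s=env.capture('scene');sm=env.camera_model('scene')
# pan: lavender disc (blue > green slightly) in top and scene
for n,im,mm,p in(('top',t,m,[637,115,88]),('scene',s,sm,[637,115,88])):
    x,y=proj(mm,p).astype(int);k=34;c=im[y-k:y+k,x-k:x+k].astype(int)
    g=((c[:,:,0]-c[:,:,1])>6).astype(np.uint8);g=cv2.morphologyEx(g,cv2.MORPH_OPEN,np.ones((5,5)))
    nn,l,st,ce=cv2.connectedComponentsWithStats(g)
    i=1+st[1:,4].argmax();cn,_=cv2.findContours((l==i).astype(np.uint8),0,1);e=cv2.fitEllipse(max(cn,key=len))
    q=np.array(e[0])+[x-k,y-k];print(n,st[i],e,q,onz(mm,*q,88))
E
```

```text
21.4 [499.545 422.921  11.446] yaw 1.3707878626114558 [-0.716  0.776 -0.114  1.894  0.173  0.479 -1.151] [-0.789 -0.527  5.574] [-0.209 -0.012  0.017] 62.78973877667988 12.000285951944534
top [  14   13   42   41 1355] ((34.3730354309082, 32.428009033203125), (39.393409729003906, 42.50319290161133), 83.1224136352539) [277.37303543 181.42800903] [642.4 115.9  88. ]Traceback (most recent call last):
  File "<stdin>", line 9, in <module>
ValueError: attempt to get argmax of an empty sequence
```

Call:
apply_moves(
  steps=[
    {"twist": [0, 0, 0], "xyz": [0, 0, 10], "hand": 60},
    {"twist": [0, 0, 0], "xyz": [0, 0, 35], "hand": 60},
    {"twist": [0, 0, 0], "xyz": [0, 0, 75], "hand": 60},
    {"twist": [0, 0, 0], "xyz": [0, 0, 115], "hand": 60},
    {"twist": [0, 0, 0], "xyz": [10, -22, 150], "hand": 60},
    {"twist": [0, 0, 0], "xyz": [28, -62, 170], "hand": 60},
    {"twist": [0, 0, 0], "xyz": [48, -106, 180], "hand": 60},
    {"twist": [0, 0, 0], "xyz": [68, -150, 180], "hand": 60},
  ],
)

```text
time: 22.45
eef_pos: [567.9, 271.5, 192.4]
ee_rot: [2.431, 1.989, 0.003]
force: [0.8, -0.3, -0.2]
opening: 63.0
grasp_force: 12.0
```

```bash
python3 st.py; python3 - <<'E'
from h import *
from bench import env
def fit(n,im,mm):
    c=im.astype(int);b=cv2.GaussianBlur(im,(5,5),0).astype(int)
    g=(((b[:,:,0]-b[:,:,1])>4)&(b[:,:,2]-b[:,:,1]>0)).astype(np.uint8)
    x,y=proj(mm,[638,116,88]).astype(int);w=np.zeros_like(g);cv2.circle(w,(int(x),int(y)),95 if n[0]=='w' else 30,1,-1);g&=w
    g=cv2.morphologyEx(g,cv2.MORPH_OPEN,np.ones((5,5)));nn,l,st,ce=cv2.connectedComponentsWithStats(g)
    if nn<2:print(n,'none',b[max(y,0),max(x,0)]);return
    i=1+st[1:,4].argmax();cn,_=cv2.findContours((l==i).astype(np.uint8),0,1);k=max(cn,key=len)[:,0]
    k=k[(k[:,0]>2)&(k[:,0]<557)&(k[:,1]>2)&(k[:,1]<417)]
    P=np.array([onz(mm,*p,88) for p in k])[:,:2]
    A=np.c_[2*P,np.ones(len(P))];s=np.linalg.lstsq(A,(P**2).sum(1),rcond=None)[0]
    for _ in range(5):
        rr=np.hypot(*(P-s[:2]).T);ok=abs(rr-np.median(rr))<3;s=np.linalg.lstsq(A[ok],(P[ok]**2).sum(1),rcond=None)[0]
    print(n,st[i],s[:2],'r',np.sqrt(s[2]+s[0]**2+s[1]**2),ok.mean())
fit('w1',cv2.imread('pics/w1.png'),np.load('w1.npy',allow_pickle=True).item())
fit('top0',cv2.imread('pics/top0.png'),env.camera_model('top'))
fit('top5',cv2.imread('pics/t5.png'),env.camera_model('top'))
fit('scene0',cv2.imread('pics/scene0.png'),env.camera_model('scene'))
m=env.camera_model('wrist');im=env.capture('wrist');cv2.imwrite('pics/w6.png',im);fit('wnow',im,m)
E
```

```text
22.45 [567.925 271.549 192.368] yaw 1.3711746221247951 [-0.419  0.517 -0.173  1.847  0.121  0.786 -0.855] [ 0.843 -0.264 -0.213] [ 0.021 -0.075 -0.02 ] 62.98139531057909 12.00092692306498
w1 [  158     0   125   100 10572] [637.44171649 117.72695403] r 60.587978454573175 0.9959839357429718
top0 [270 163  28  31 436] [653.88034117 100.8981359 ] r 28.130667998279492 0.1927710843373494
top5 [279 177  18  20 219] [624.70499838  88.54565743] r 21.262737063958646 0.29347826086956524
scene0 none [200 188 185]
wnow [366 360  24  21 350] [618.31888716 116.96864122] r 9.488383352933043 0.9583333333333334
```

Call:
apply_moves(
  steps=[
    {"twist": [0, 0, 0], "xyz": [18, -39, 0], "hand": 60},
    {"twist": [0, 0, 0], "xyz": [36, -80, 0], "hand": 60},
    {"twist": [0, 0, 0], "xyz": [54, -120, 0], "hand": 60},
    {"twist": [0, 0, 0], "xyz": [66, -146, 0], "hand": 60},
    {"twist": [0, 0, 0], "xyz": [70, -154.5, -20], "hand": 60},
    {"twist": [0, 0, 0], "xyz": [70, -154.5, -50], "hand": 60},
    {"twist": [0, 0, 0], "xyz": [70, -154.5, -70], "hand": 60},
    {"twist": [0, 0, 0], "xyz": [70, -154.5, -80], "hand": 60},
  ],
)

```text
time: 23.5
eef_pos: [635.6, 119.5, 108.6]
ee_rot: [-2.429, -1.989, 0.004]
force: [-0.3, -0.0, -1.2]
opening: 62.6
grasp_force: 12.0
```

Call:
apply_moves(
  steps=[
    {"twist": [0, 0, 0], "xyz": [0, 0, -2], "hand": 60},
    {"twist": [0, 0, 0], "xyz": [0, 0, -4], "hand": 60},
    {"twist": [0, 0, 0], "xyz": [0, 0, -6], "hand": 60},
    {"twist": [0, 0, 0], "xyz": [0, 0, -8], "hand": 60},
    {"twist": [0, 0, 0], "xyz": [0, 0, -9], "hand": 60},
    {"twist": [0, 0, 0], "xyz": [0, 0, -10], "hand": 60},
    {"twist": [0, 0, 0], "xyz": [0, 0, -10], "hand": 60},
    {"twist": [0, 0, 0], "xyz": [0, 0, -10], "hand": 60},
  ],
)

```text
time: 24.5
eef_pos: [637.3, 118.2, 100.9]
ee_rot: [2.432, 1.988, 0.0]
force: [-0.4, 0.0, -1.5]
opening: 62.7
grasp_force: 12.0
```

```bash
python3 st.py
```

```text
24.5 [637.315 118.203 100.932] yaw 1.3707592789528071 [-0.173  0.649 -0.151  1.87   0.154  0.633 -0.617] [-0.373  0.014 -1.532] [-0.058 -0.063  0.018] 62.65018468039872 12.00000077515142
```

Call:
apply_moves(
  steps=[
    {"twist": [0, 0, 0], "xyz": [0.5, -0.5, 0], "hand": 60},
    {"twist": [0, 0, 0], "xyz": [0.5, -0.8, -0.5], "hand": 60},
    {"twist": [0, 0, 0], "xyz": [0.5, -0.8, -1], "hand": 60},
    {"twist": [0, 0, 0], "xyz": [0.5, -0.8, -1.5], "hand": 60},
    {"twist": [0, 0, 0], "xyz": [0.5, -0.8, -1.5], "hand": 60},
    {"twist": [0, 0, 0], "xyz": [0.5, -0.8, -1.5], "hand": 60},
    {"twist": [0, 0, 0], "xyz": [0.5, -0.8, -1.5], "hand": 60},
    {"twist": [0, 0, 0], "xyz": [0.5, -0.8, -1.5], "hand": 60},
  ],
)

```text
time: 25.5
eef_pos: [637.9, 117.6, 99.6]
ee_rot: [2.432, 1.989, 0.0]
force: [-0.8, 1.3, 2.1]
opening: 62.5
grasp_force: 12.0
```

Call:
apply_moves(
  steps=[
    {"twist": [0, 0, 0], "xyz": [0, 0, 0], "hand": 70},
    {"twist": [0, 0, 0], "xyz": [0, 0, 0], "hand": 76},
    {"twist": [0, 0, 0], "xyz": [0, 0, 0], "hand": 84},
    {"twist": [0, 0, 0], "xyz": [0, 0, 0], "hand": 90},
    {"twist": [0, 0, 0], "xyz": [0, 0, 5], "hand": 92},
    {"twist": [0, 0, 0], "xyz": [0, 0, 25], "hand": 92},
    {"twist": [0, 0, 0], "xyz": [0, 0, 60], "hand": 92},
    {"twist": [0, 0, 0], "xyz": [0, 0, 110], "hand": 92},
  ],
)

```text
time: 26.5
eef_pos: [637.0, 117.2, 209.8]
ee_rot: [-2.431, -1.988, 0.003]
force: [1.2, -0.4, -0.3]
opening: 85.5
grasp_force: 0.0
```

Call:
apply_moves(
  steps=[
    {"twist": [0, 0, 0], "xyz": [-20, 0, 50], "hand": 92},
    {"twist": [0, 0, 0], "xyz": [-50, 0, 90], "hand": 92},
    {"twist": [0, 0, 0], "xyz": [-70, 0, 120], "hand": 92},
    {"twist": [0, 0, 0], "xyz": [-70, 0, 120], "hand": 92},
    {"twist": [0, 0, 0], "xyz": [-70, 0, 120], "hand": 92},
    {"twist": [0, 0, 0], "xyz": [-70, 0, 120], "hand": 92},
    {"twist": [0, 0, 0], "xyz": [-70, 0, 120], "hand": 92},
    {"twist": [0, 0, 0], "xyz": [-70, 0, 120], "hand": 92},
  ],
)

```text
time: 27.5
eef_pos: [567.8, 117.4, 328.7]
ee_rot: [-2.432, -1.988, 0.002]
force: [-0.9, -0.3, 0.4]
opening: 85.6
grasp_force: 0.0
```

```bash
python3 st.py; python3 - <<'E'
from h import *
from bench import env
m=env.camera_model('wrist');im=env.capture('wrist');t=env.capture('top');np.save('w7.npy',m);cv2.imwrite('pics/w7r.png',im);cv2.imwrite('pics/t7.png',t)
print(proj(m,[638,117,140]),proj(m,[638,117,88]),proj(m,[530.3,-.5,106]))
cv2.imwrite('pics/w7.png',np.hstack([im[:300,60:500],cv2.resize(t[140:240,230:350],(360,300),interpolation=2)]))
E
```

```text
27.5 [567.833 117.387 328.72 ] yaw -4.912416765126546 [-0.153  0.322 -0.2    1.796  0.073  1.032 -0.58 ] [-0.912 -0.273  0.356] [ 0.045 -0.061  0.019] 85.57555617622243 0.0
[355.4 178.4] [346.6 171.4] [273.9 290.2]
```

View pics/w7.png

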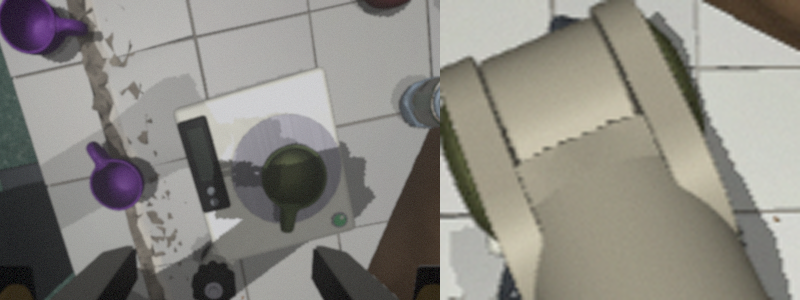

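The cup's rim is at pixel (355,177), against a prediction of (355,178) for the pan centre. It stands upright on the pan and nothing has been disturbed. Handing in.

```bash
python3 -c "
from bench import env
print(env.finish_job())"
```

```text
the job is handed in; nothing more can be done
None
```

I turned the knob 2.6 rad clockwise and set the cup upright in the middle of the pan, then handed the job in at about 28 s; the hand-in gave no verdict. The foot being firm is inferred: the knob held a 20 N press, and the allowed starting range caps its angle at about 4.4 rad, but I never measured that angle.

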